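# Seat a tenoned rail in the drilling jig and hold it for the drill

## Task

Swing the flip stop on the drilling jig's fence fully down, then lay the tenoned wooden rail on the jig's base and slide it under the drill bush into the corner, with its long side flat against the fence and its square end against the stop. Finish while still holding it there with the fingers, pressed firmly against the fence and the stop at once so that it is ready to drill, and leave the other things on the bench alone.

Things in the scene. Friction and masses are not known exactly. Their poses are not given: they have to be found in the camera images.
- rail: Loose rail of pale wood, 0.2 kg, flat on the bench: 40 wide (x), 175 long (y), 36 mm high; from its -y end a tenon 28 x 12 mm stands out 25 mm at mid-height; the +y end is plain and square, with a pencil line across the top 45 mm from it. Planed smooth: slides easily on the waxed jig (friction about 0.3). Origin: centre of the underside of the 175 mm part.
- rail_square_end (a point): Centre of the rail's square end face: 87.5 mm along +y from the rail's origin, 18 mm above its underside.
- drill_jig: Drilling jig screwed to the bench: plywood base 160 (x) x 260 (y) x 12 mm, origin at the centre of its underside; work lies on it at z = 12 mm. The fence stands along y on its far part, front face at x = +40 mm. The rail goes in from the front (-x) or the right (-y), square end to +y, tenon end to -y.
- bush (a point): Top centre of the brass drill bush, at x = 20, y = 30, z = 66 mm in the jig's frame. It sits in a fixed dark steel plate that reaches out from the fence over the work: jig x = +4 to +62, y = +12 to +48, z = 52 to 62 mm, so the rail lying on the base passes below it with 4 mm to spare but cannot be lowered through it.
- fence: Aluminium fence fixed on the jig's base, axes as the jig's; origin at the jig's (40, 0, 0) mm: its front face is the plane x = 0 and looks to -x. 22 mm thick, top 37 mm above the jig's underside, from y = -5 to +125 mm; to the right of y = -5 mm nothing stands behind the rail, so fingers have room there.
- flip_stop: Flip stop: aluminium carriage with black knob, fixed on top of the fence, somewhere else along it each time, and its swinging arm. Axes as the jig's; origin on the jig's underside plane, in the plane of the fence's front face (x = 0) and of the arm's stop face (y = 0, looks to -y). Carriage: x = +5 to +54, y = -9 to +21, z = 37 to 65 mm.
- flip_arm (a joint): Arm of the flip stop: 0 = fully down, its end of travel (bar level to -x, leg hanging in front of the fence); 1.57 = bar straight up, leg pointing to -x; starts half raised, bar leaning up to -x. Stiff hinge, stays where it is left; 1 to 3 N down on the tab from above moves it.
- stop_hinge (a point): Hinge of the flip stop's arm: its axis runs along y; x = +18, z = 62 mm in the flip stop's frame. The arm is 12 mm wide (y = 0 to +12 mm): a bar 10 mm thick and 70 mm long from the hinge, with a leg 28 mm wide that stands 44 mm out from it; when down, the leg fills x = -32 to -4, z = 18 to 57 mm and its -y face is the stop.
- stop_tab (a point): Middle of the red thumb tab, 22 x 14 x 13 mm, at the end of the arm's bar, 60 mm from the hinge.
- screw_tub: Bystander: white screw tub with blue lid, 61 mm across, 54 mm high; origin at the centre of its underside.
- sanding_block: Bystander: brown cork sanding block 63 x 106 x 35 mm; origin at the centre of its underside.
- window_pane (a point): Point on the clear glass pane that closes the window behind the bench: a vertical plane, hard to see, through this point and running along the world direction (0.26, 0.97) to both sides, from the white window rail (60 mm above the bench) up to 1.3 m. Keep the arm and its wrist on the robot's side of it, also while swinging round.

How it is judged (in metres and radians):
On the way, in this order (a step that is already met when the one before it is completed fails the run):
1. the flip stop is fully down, with the rail not yet in the jig (value of joint flip_arm below 0.08 rad and horizontal distance between rail_square_end and flip_stop above 0.06 m), for 0.2 s.
2. the rail lies on the jig's base along the fence, its square end near the stop (z of rail in the frame of fence below 0.016 m and x of rail in the frame of fence above -0.028 m and y of rail_square_end in the frame of flip_stop above -0.05 m and angle between the y axis of rail and the y axis of fence, either way round below 0.15 rad), for 0.1 s.
At the end, for the whole second after the job is handed in: Through the last second: stop down (0.08 rad); rail level on the base, parallel to the fence within 2 deg, its side within 3.5 mm of the fence, its square end within 3 mm of the stop; it is at rest, the fingers bear on it and it presses on fence and stop with over 3 N each (value of joint flip_arm below 0.08 rad and contact force between rail and fence above 3 N and contact force between rail and flip_stop above 3 N and contact force between the fingers and rail above 3 N and angle between the y axis of rail and the y axis of fence, either way round below 0.035 rad and angle between rail's own z axis and vertical below 0.06 rad and z of rail in the frame of fence between 0.009 and 0.016 m and x of rail in the frame of fence between -0.0235 and -0.0165 m and y of rail_square_end in the frame of flip_stop between -0.003 and 0.003 m and linear speed of rail below 0.02 m/s); the arm keeps its last pose, push and grip.
It fails at once if a bystander is moved by more than 3 cm (distance of any of screw_tub, sanding_block from where it was at the start of the episode above 0.03 m).
It also fails if it takes over 72 s, if anything falls off the work surface, if the arm or the gripper's body presses on something with over 40 N, if the wrist force passes 120 N, or if a joint passes its speed limit or range.

## Robot

A 7-joint arm with a two-finger parallel gripper is mounted at the origin on the work surface; the furniture and walls round the work are solid. World frame = base frame: x ahead of the robot, y to its left, z up, the work surface at z = 0. Lengths are in mm, angles in rad, forces in N, time in s.
With the tool pointing down it reaches from about 400 to 875 mm from the base axis. Payload 4.4 kg.
Tool frame: the origin (TCP) lies at the very end of the fingers, on their centre line; the grasp point (between the pads) lies 19 mm behind it; z points along the fingers, y is the line along which they close (so a half turn about z gives the same grasp; the last joint's range is limited). The gripper opens to 85 mm and grips with 20 to 120 N. Pads are 22 mm wide; open, the fingers measure 114 mm over their backs; the gripper's body (76 mm by 85 mm) begins 54 mm behind the grasp point. The pads swing forward as they close: fully open they stand 13 mm farther back than shut.
Start: joints at [1.215, 0.628, 0.038, 1.517, -0.027, 0.996, -0.02], TCP at [185.772, -622.902, 231.313] pointing down, gripper open.
Joint ranges: [-3.06, 3.06], [-0.37, 2.12], [-1.25, 1.32], [0.18, 2.47], [-1.1, 4.24], [0.23, 1.98], [-2.94, 2.94]. Speed limits (rad/s): [2.57, 2.57, 3.14, 3.14, 3.14, 3.14, 3.14].

## Interface

Orientations are given as [roll, pitch, yaw] about the fixed x, y, z axes, in that order (R = Rz(yaw) Ry(pitch) Rx(roll)).
In Python, from cell import monitor, viewer, workorder gives the robot as it stands.
- The arm moves only by the tool arm_command, never from a script. Its argument "series" is one flat list of numbers, 5 for each row, row after row: the opening in per cent of the stroke, from 0 (shut) to 100 (fully open), then the shift along the tool's x, y, z in cm, then the turn about the tool's z in degrees. In form: [claw, x, y, z, roll, claw, x, y, z, roll, ...]. A call has exactly 5 rows; each row is the pose to reach, as a shift and turn from the pose commanded when the call began, along the tool's axes at that moment; what a row does not reach only later rows make up. A row lasts 1/12 s, in which the tool goes at most 41.7 mm and 7.16 degrees, less where a joint would pass 70% of its speed; a pose out of reach is approached as far as the arm can. A call with a gripper value outside its range is refused whole. The fingers move at their own pace and stop on an object; the grip force is fixed at half the most. Time passes only in rows, so rows that repeat a pose let the fingers close, or fill a call up. It gives the time, the measured TCP pose, the force, the opening and the grip force at its end, in the units of the state.
- monitor.read_state(): the state, without advancing time (a new reading comes with each control period).
- viewer.get_image(name): name is "side" or "top"; returns (picture, depth): 420x560x3 uint8, red, green, blue; 420x560 float32, mm along the optical axis (not along the pixel's ray), 0 where there is no reading.
- viewer.camera_model(name): a dict with "mtx" (3x3 intrinsics, pixels), "R" (3x3) and "t" (3): a world point X has camera coordinates R X + t. Camera axes: x right, y down, z forward; pixel columns grow to the right and rows downward; lengths in mm; the calibration is good to about 2 mm. A picture is of the moment at which its call begins. camera_model takes no time and is no camera call.
- workorder.finish_job(): hands the job in; it is judged then, once.
The state is a dict: "clock": time; "qpos": joint angles; "qd": joint speeds; "tau": joint torques, N m; "eef_pos": TCP position; "tool_rot": TCP orientation; "force": force on the tool from outside, world axes, zero at the start; "torque": the same for the moment, N m; "width": finger opening in mm; "gripper_force": force on a finger pad.
Only numpy, scipy, OpenCV 4.12 (cv2) and the standard library are available. Lean on these libraries where they do the work, as an engineer would, in place of code of your own. Each camera call takes 0.05 s, during which the arm holds its last target. There are 200 camera calls.

## Working session

There is one attempt and no reset: what is moved stays moved. The work goes in short steps, Python scripts to look and compute and a tool call to move; the robot and the scene stay as the last step left them, time stands still between calls to the robot, and variables do not carry over. Pictures are saved under pics/ and viewed, at most 10 in all, crops included, and the job is handed in when it is done.

Besides the shell and the picture viewer there is one more tool, called after "Request:" in YAML: its name, and indented under it one key for each argument. arm_command: Moves the arm, as the interface text tells. Its arguments: {"type":"object","properties":{"series":{"type":"array","items":{"type":"number"}}},"required":["series"]}

```bash
mkdir -p pics; ls
python3 - <<'E'
from cell import monitor, viewer
import cv2, numpy as np
s=monitor.read_state(); print({k:np.round(v,3) for k,v in s.items()})
for n in ("side","top"):
    im,d=viewer.get_image(n); np.savez(f"{n}0.npz",im=im,d=d)
    cv2.imwrite(f"pics/{n}0.png",im[:,:,::-1])
    c=viewer.camera_model(n); R=c["R"];print(n,c["mtx"],"pos",-np.array(R).T@np.array(c["t"]),"fwd",np.array(R)[2])
E
```

```text
pics
{'clock': np.float64(0.0), 'qpos': array([ 1.215,  0.629,  0.038,  1.518, -0.027,  0.996, -0.02 ]), 'qd': array([-0.001, -0.   , -0.   , -0.002,  0.001, -0.   ,  0.001]), 'tau': array([-1.0000e-03, -5.6340e+01,  1.2260e+00, -1.9344e+01,  1.1000e-02,
        1.1000e-02, -0.0000e+00]), 'eef_pos': array([ 185.623, -622.265,  230.397]), 'tool_rot': array([-3.14, -0.  ,  0.29]), 'force': array([-0.275, -0.638, -0.542]), 'torque': array([0.019, 0.023, 0.017]), 'gripper_force': np.float64(0.0), 'width': np.float64(85.675)}
side [[427.23452188   0.         276.90584709]
 [  0.         427.23452188 208.28235526]
 [  0.           0.           1.        ]] pos [469.70770826 992.87420379 822.63809298] fwd [-0.00387117 -0.76759909 -0.64091859]
top [[462.62191722   0.         275.33616849]
 [  0.         462.62191722 203.93362752]
 [  0.           0.           1.        ]] pos [ 277.63756182   94.31700947 1205.54689648] fwd [ 1.61463376e-01  9.25223912e-04 -9.86878271e-01]
```

View pics/side0.png

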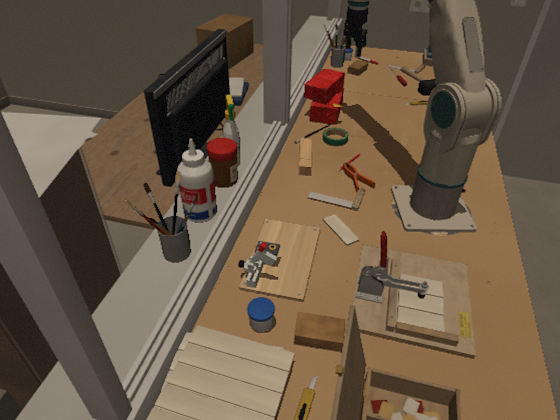

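View pics/top0.png

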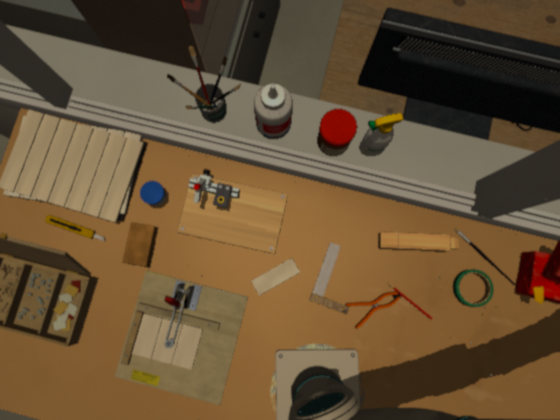

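The side view shows the jig at about (283,258), its red tab at (262,247), the rail at (306,156), the tub at (261,315) and the cork block at (320,331). In the top view the jig is at (232,215), the rail at (418,242) with its tenon to the right, the tub at (152,193) and the block at (139,245).

```bash
cat > h.py <<'E'
import numpy as np, cv2
from cell import monitor, viewer
def cam(n):
    c=viewer.camera_model(n); return np.array(c["mtx"]),np.array(c["R"]),np.array(c["t"]).ravel()
def ray(n,px,z):
    """pixels (N,2) onto plane z"""
    K,R,t=cam(n); px=np.atleast_2d(px).astype(float); o=-R.T@t
    d=(R.T@np.linalg.inv(K)@np.c_[px,np.ones(len(px))].T).T
    return o+d*((z-o[2])/d[:,2])[:,None]
def cloud(n,d):
    K,R,t=cam(n); v,u=np.mgrid[:d.shape[0],:d.shape[1]]
    p=(np.linalg.inv(K)@np.stack([u,v,np.ones_like(u)]).reshape(3,-1).astype(float))*d.reshape(1,-1)
    return (R.T@(p-t[:,None])).T.reshape(*d.shape,3)
def proj(n,X):
    K,R,t=cam(n); q=K@(R@np.atleast_2d(X).T+t[:,None]); return (q[:2]/q[2]).T
E
python3 - <<'E'
from h import *
T=np.load("top0.npz");S=np.load("side0.npz")
P=cloud("top",T["d"])
a=cv2.resize(T["im"][165:255,170:295],None,fx=3.2,fy=3.2,interpolation=cv2.INTER_CUBIC)
b=cv2.resize(T["im"][215:265,365:490],None,fx=3.2,fy=3.2,interpolation=cv2.INTER_CUBIC)
c=cv2.resize(S["im"][215:305,230:335],None,fx=3.8,fy=3.8,interpolation=cv2.INTER_CUBIC)
out=np.zeros((460,800,3),np.uint8); out[:288,:400]=a; out[290:450,:400]=b; out[:342,400:799]=c
cv2.imwrite("pics/crop1.png",np.clip(out[:,:,::-1].astype(int)*1.4,0,255).astype(np.uint8))
for n,I in (("top",T),("side",S)):
    P=cloud(n,I["d"]); hsv=cv2.cvtColor(I["im"],cv2.COLOR_RGB2HSV)
    # rail top by height
    for nm,lo,hi in(("rail",30,42),):
        m=((P[...,2]>lo)&(P[...,2]<hi)&(P[...,1]>-420)&(P[...,1]<-100)&(P[...,0]>250)&(P[...,0]<520)).astype(np.uint8)
        k,l,st,ce=cv2.connectedComponentsWithStats(m)
        for i in range(1,k):
            if st[i,4]>150:
                q=P[l==i]; print(n,nm,st[i],cv2.minAreaRect(q[:,:2].astype(np.float32)),np.median(q[:,2]))
    m=((P[...,2]>7)&(P[...,2]<17)&(P[...,1]>0)&(P[...,1]<480)&(P[...,0]>380)&(P[...,0]<620)).astype(np.uint8)
    k,l,st,ce=cv2.connectedComponentsWithStats(m)
    for i in range(1,k):
        if st[i,4]>300:
            q=P[l==i]; print(n,"base",st[i],cv2.minAreaRect(q[:,:2].astype(np.float32)),np.median(q[:,2]))
    m=((hsv[...,0]<8)|(hsv[...,0]>172))&(hsv[...,1]>150)&(hsv[...,2]>70)&(P[...,2]>40)&(P[...,2]<150)&(P[...,1]>0)&(P[...,0]>420)&(P[...,0]<640)
    q=P[m]; print(n,"red",m.sum(),q.mean(0),q.min(0),q.max(0))
    m=((P[...,2]>57)&(P[...,2]<65)&(P[...,1]>100)&(P[...,1]<480)&(P[...,0]>420)&(P[...,0]<640)).astype(np.uint8)
    k,l,st,ce=cv2.connectedComponentsWithStats(m)
    for i in range(1,k):
        if st[i,4]>30:
            q=P[l==i]; print(n,"plate",st[i],cv2.minAreaRect(q[:,:2].astype(np.float32)),np.median(q[:,2]))
E
```

```text
top rail [ 380  231   70   19 1086] ((372.1596984863281, -257.00872802734375), (175.2840576171875, 40.80149841308594), 86.85540008544922) 35.76769133378646
top base [ 177  178  111   63 4564] ((452.85565185546875, 207.504150390625), (260.3914794921875, 160.2843475341797), 77.32215118408203) 11.707751576687384
top red 32 [498.80867917 283.12678824 124.55885631] [492.53762559 276.71002026 118.51439056] [505.5870247  291.84576921 130.59401864]
top plate [249 137  24   7  77] ((635.2199096679688, 130.621337890625), (60.89413833618164, 13.564159393310547), 76.48274993896484) 60.400776054822394
top plate [171 138 103  27 618] ((611.5886840820312, 228.79086303710938), (271.0570068359375, 20.49070930480957), 74.84638214111328) 60.1668381488743
top plate [213 182  19  25 286] ((491.37939453125, 229.2792205810547), (36.31278610229492, 58.24449157714844), 77.1719970703125) 61.47724311629506
side rail [299 139  12  29 330] ((371.5422058105469, -251.63624572753906), (178.38137817382812, 37.99485397338867), 86.93228912353516) 34.467167346399
side base [ 239  219   71   82 3341] ((451.5091857910156, 211.29165649414062), (264.36309814453125, 159.6833953857422), 76.91671752929688) 10.68286700370904
side red 58 [516.01534127 264.08559588 116.71267534] [492.14374031 118.47502219  60.46714606] [637.39464236 295.18139344 149.60173912]
side plate [211 213   9  14  42] ((635.6641235351562, 127.86185455322266), (54.34086608886719, 10.935781478881836), 75.45149993896484) 58.666691414821045
side plate [200 212  41  77 463] ((610.5130004882812, 230.32725524902344), (271.1768798828125, 20.146146774291992), 74.86267852783203) 58.69418806130777
side plate [254 241   8  10  33] ((515.0277099609375, 225.46609497070312), (36.55671310424805, 10.446599006652832), 66.16075897216797) 60.20995961676373
side plate [263 242  17  14 132] ((482.7138671875, 234.99102783203125), (37.07843780517578, 42.32337188720703), 76.9708480834961) 61.2466819614681
```

View pics/crop1.png

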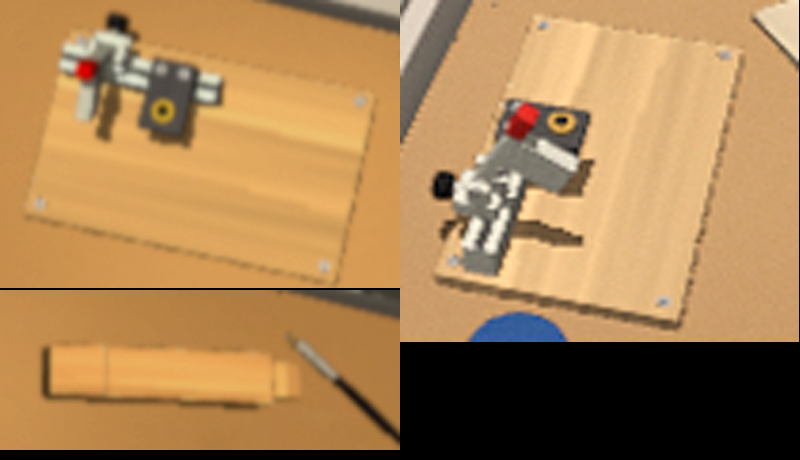

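Both views agree on the jig pose, about (453,207) with yaw -12.8 deg. The rail is at (372,-257), with its square end to the left (+y), so it needs no half turn. Next I'll locate the stop along the fence, and the pane, and write the move helper.

```bash
cat >> h.py <<'E'
from scipy.spatial.transform import Rotation as Ro
J0=np.array([452.8,207.4,0.]); JY=np.radians(-12.75); JR=Ro.from_euler('z',JY).as_matrix()
def jig(p): return (np.asarray(p,float)-J0)@JR
def wld(p): return J0+JR@np.asarray(p,float)
def go(tgt,yd=None,pose=None):
    """shift (cm, tool axes) and roll deg from the present pose to world tgt; yd = world angle (deg) of tool y"""
    s=monitor.read_state(); p,R=(s["eef_pos"],Ro.from_euler('xyz',s["tool_rot"]).as_matrix())
    sh=R.T@(np.asarray(tgt)-p)/10; r=0
    if yd is not None:
        a=np.degrees(np.arctan2(R[1,1],R[0,1])); r=-((yd-a+90)%180-90)
    print("t",round(float(s["clock"]),2),"tgt",np.round(tgt,1),"shift cm",np.round(sh,2),"roll",np.round(r,1)); return sh,r
def st():
    s=monitor.read_state(); print("t%.2f"%s["clock"],"tcp",np.round(s["eef_pos"],1),"jig",np.round(jig(s["eef_pos"]),1),"F",np.round(s["force"],1),"Fjig",np.round(s["force"]@JR,1),"rot",np.round(s["tool_rot"],3),"w %.1f g %.1f"%(s["width"],s["gripper_force"]),"q",np.round(s["qpos"],2))
E
python3 - <<'E'
from h import *
for n in("top","side"):
    I=np.load(n+"0.npz"); P=jig(cloud(n,I["d"])); z=P[...,2]
    reg=(P[...,0]>-20)&(P[...,0]<110)&(P[...,1]>52)&(P[...,1]<135)&(z>30)&(z<150)
    sat=cv2.cvtColor(I["im"],cv2.COLOR_RGB2HSV)[...,1]
    red=(I["im"][...,0].astype(int)-I["im"][...,1]>60)
    for nm,m in(("carr 50-72",(z>50)&(z<72)&(P[...,0]>42)),("arm >75",(z>75)&~red),("red",red&(z>75)),("fence",(z>33)&(z<42))):
        q=P[reg&m]; print(n,nm,len(q),np.percentile(q,[3,50,97],axis=0).round(0).tolist())
for y in(-450,-350,-250,-110,0,110): go([445+.268*y,y,240],-12.75)
go(wld([10,84,190]),-12.75)
E
```

```text
top carr 50-72 97 [[49.0, 70.0, 50.0], [63.0, 82.0, 59.0], [89.0, 99.0, 68.0]]
top arm >75 130 [[-1.0, 78.0, 77.0], [22.0, 82.0, 93.0], [54.0, 91.0, 120.0]]
top red 30 [[22.0, 79.0, 120.0], [28.0, 84.0, 125.0], [34.0, 90.0, 131.0]]
top fence 127 [[40.0, 54.0, 34.0], [50.0, 72.0, 37.0], [61.0, 123.0, 41.0]]
side carr 50-72 94 [[47.0, 78.0, 50.0], [58.0, 94.0, 56.0], [88.0, 105.0, 70.0]]
side arm >75 209 [[-2.0, 83.0, 76.0], [24.0, 93.0, 89.0], [49.0, 95.0, 109.0]]
side red 43 [[21.0, 82.0, 111.0], [27.0, 92.0, 122.0], [34.0, 96.0, 127.0]]
side fence 144 [[38.0, 60.0, 33.0], [47.0, 104.0, 36.0], [68.0, 126.0, 41.0]]
t 0.1 tgt [ 324.4 -450.   240. ] shift cm [ 18.23 -12.55  -0.93] roll -60.6
t 0.1 tgt [ 351.2 -350.   240. ] shift cm [ 23.65 -21.37  -0.91] roll -60.6
t 0.1 tgt [ 378. -250.  240.] shift cm [ 29.08 -30.19  -0.9 ] roll -60.6
t 0.1 tgt [ 415.5 -110.   240. ] shift cm [ 36.67 -42.53  -0.88] roll -60.6
t 0.1 tgt [445.   0. 240.] shift cm [ 42.64 -52.23  -0.86] roll -60.6
t 0.1 tgt [474.5 110.  240. ] shift cm [ 48.61 -61.93  -0.85] roll -60.6
t 0.1 tgt [481.1 287.1 190. ] shift cm [ 54.3  -78.71   4.18] roll -60.6
```

Request:
arm_command:
  series: [0, 3.4, -2.3, 0, -7, 0, 6.8, -4.6, 0, -14, 0, 10.2, -6.9, 0, -21, 0, 13.6, -9.2, 0, -28, 0, 17, -11.5, 0, -35]

```text
clock: 0.52
eef_pos: [316.5, -462.2, 231.1]
tool_rot: [-3.141, -0.0, 0.906]
force: [0.4, -0.5, 0.1]
width: 25.4
gripper_force: 0.0
```

```bash
python3 -c "
from h import *
st()
for y in(-340,-250): go([445+.268*y,y,240],-12.75)"
```

```text
t0.52 tcp [ 316.5 -462.2  231.1] jig [  14.9 -683.2  231.1] F [ 0.4 -0.5  0.1] Fjig [ 0.5 -0.4  0.1] rot [-3.141 -0.     0.906] w 25.4 g 0.0 q [ 1.01  0.5  -0.14  1.77  0.09  0.88  0.17]
t 0.52 tgt [ 353.9 -340.   240. ] shift cm [11.93 -4.6  -0.89] roll -25.3
t 0.52 tgt [ 378. -250.  240.] shift cm [20.5  -8.25 -0.88] roll -25.3
```

Request:
arm_command:
  series: [0, 3.8, -1.5, 0, -5, 0, 7.6, -3, 0, -10, 0, 11.4, -4.5, 0, -15, 0, 15.2, -6, 0, -20, 0, 19, -7.5, 0, -25.3]

```text
clock: 0.93
eef_pos: [375.0, -266.7, 231.2]
tool_rot: [-3.141, -0.0, 1.346]
force: [1.3, 0.9, -0.5]
width: -0.0
gripper_force: 0.0
```

Request:
arm_command:
  series: [0, 4, 0, 0, 0, 0, 8, 0, 0, 0, 0, 12, 0, 0, 0, 0, 16, 0, 0, 0, 0, 20, 0, 0, 0]

```text
clock: 1.35
eef_pos: [420.2, -72.1, 231.3]
tool_rot: [-3.141, 0.0, 1.342]
force: [0.8, -1.5, 0.0]
width: -0.2
gripper_force: 0.0
```

```bash
python3 -c "
from h import *
st()
go(wld([10,85,170]),-12.75)"
```

```text
t1.35 tcp [420.2 -72.1 231.3] jig [  29.9 -279.8  231.3] F [ 0.8 -1.5  0. ] Fjig [ 1.1 -1.3  0. ] rot [-3.141  0.     1.342] w -0.2 g 0.0 q [ 0.36  0.33 -0.34  2.1   0.16  0.74 -0.3 ]
t 1.35 tgt [481.3 288.1 170. ] shift cm [36.46 -2.22  6.12] roll -0.4
```

Request:
arm_command:
  series: [0, 4, 0, 0, 0, 0, 8, 0, 0, 0, 0, 12, 0, 0, 0, 0, 16, 0, 0, -0.4, 0, 19.5, 0, 0, -0.4]

```text
clock: 1.77
eef_pos: [464.6, 118.9, 231.3]
tool_rot: [-3.142, -0.001, 1.351]
force: [1.0, -0.8, -0.6]
width: 0.1
gripper_force: 0.0
```

Request:
arm_command:
  series: [0, 3.5, -0.6, 1, 0, 0, 7, -1.2, 2, 0, 0, 10.5, -1.8, 3, 0, 0, 14, -2.2, 4, 0, 0, 16.9, -2.2, 5, 0]

```text
clock: 2.18
eef_pos: [479.1, 289.0, 180.6]
tool_rot: [-3.141, -0.001, 1.352]
force: [1.2, -0.7, 0.6]
width: -0.1
gripper_force: 0.0
```

```bash
python3 -c "
from h import *
st()
im,d=viewer.get_image('side'); cv2.imwrite('pics/s1.png',cv2.resize(im[180:320,180:360,::-1],None,fx=3,fy=3))
go(wld([10,85,140]),-12.75)"
```

```text
t2.18 tcp [479.1 289.  180.6] jig [  7.7  85.4 180.6] F [ 1.2 -0.7  0.6] Fjig [ 1.3 -0.4  0.6] rot [-3.141e+00 -1.000e-03  1.352e+00] w -0.1 g 0.0 q [-0.37  0.58 -0.33  1.82  0.26  0.78 -1.06]
t 2.23 tgt [481.3 288.1 140. ] shift cm [-0.69  0.36  3.91] roll 0.5
```

View pics/s1.png

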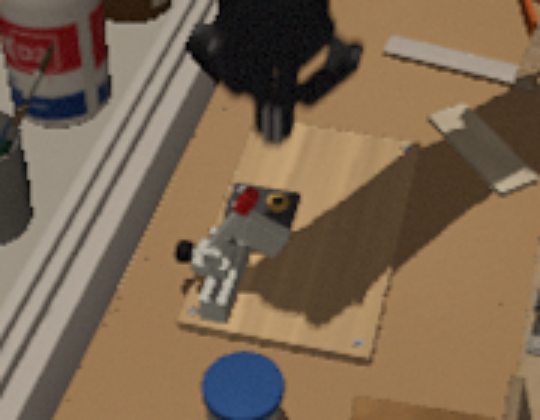

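The fingers are shut and above the stop at crop (272,130), with the red tab at crop (246,200). The next moves push the tab down along its arc.

Request:
arm_command:
  series: [0, 0, 0.7, 1.5, 0, 0, 0, 1.2, 3, 0, 0, 0, 1.4, 4.4, 0, 0, 0, 0.9, 5.2, 0, 0, 0, 0.4, 6.0, 0]

```text
clock: 2.65
eef_pos: [482.1, 284.4, 120.9]
tool_rot: [-3.138, 0.002, 1.348]
force: [-13.3, -0.7, 20.8]
width: -0.1
gripper_force: 12.4
```

Request:
arm_command:
  series: [0, 0, -0.3, 0.5, 0, 0, 0, -0.6, 1, 0, 0, 0, -0.9, 1.5, 0, 0, 0, -1.2, 2.0, 0, 0, 0, -1.4, 2.5, 0]

```text
clock: 3.07
eef_pos: [459.6, 289.5, 96.3]
tool_rot: [-3.127, 0.006, 1.354]
force: [-22.7, 3.3, 13.5]
width: 0.1
gripper_force: 12.9
```

```bash
python3 -c "
from h import *
st()
im,d=viewer.get_image('side'); cv2.imwrite('pics/s2.png',cv2.resize(im[200:310,210:330,::-1],None,fx=4,fy=4))"
```

```text
t3.07 tcp [459.6 289.5  96.3] jig [-11.5  81.6  96.3] F [-22.7   3.3  13.5] Fjig [-22.9  -1.8  13.5] rot [-3.127  0.006  1.354] w 0.1 g 12.9 q [-0.42  0.69 -0.28  1.92  0.31  0.59 -1.13]
```

View pics/s2.png

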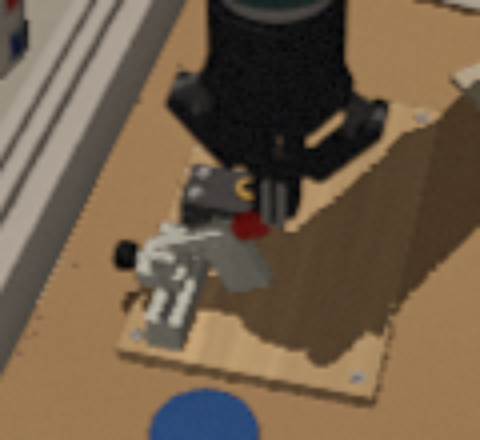

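The finger has slipped to the front (-x) side of the tab, which is at crop (250,222), and the arm is only partly lowered. I'll lift off, measure the tab again and press from above.

Request:
arm_command:
  series: [0, 0, -0.3, -1, 0, 0, 0, -0.3, -3, 0, 0, 0, -0.3, -5, 0, 0, 0, -0.3, -5, 0, 0, 0, -0.3, -5, 0]

```text
clock: 3.53
eef_pos: [467.8, 289.2, 147.6]
tool_rot: [3.14, -0.002, 1.349]
force: [0.1, 1.0, 0.1]
width: -0.1
gripper_force: 0.0
```

```bash
cat >> h.py <<'E'
def red():
    for n in("top","side"):
        im,d=viewer.get_image(n); P=jig(cloud(n,d)); a=im.astype(int)
        m=(a[...,0]-a[...,1]>50)&(abs(P[...,0]-15)<50)&(abs(P[...,1]-85)<25)&(P[...,2]>50)&(P[...,2]<160)
        q=P[m]
        if len(q)>3: print(n,len(q),np.percentile(q,[5,50,95],axis=0).round(0).tolist())
E
python3 -c "
from h import *
st();red()"
```

```text
t3.53 tcp [467.8 289.2 147.6] jig [ -3.4  83.1 147.6] F [0.1 1.  0.1] Fjig [-0.1  1.   0.1] rot [ 3.140e+00 -2.000e-03  1.349e+00] w -0.1 g 0.0 q [-0.4   0.61 -0.31  1.88  0.28  0.69 -1.1 ]
side 52 [[-6.0, 85.0, 88.0], [2.0, 92.0, 95.0], [11.0, 96.0, 99.0]]
```

Request:
arm_command:
  series: [0, 0.2, 1.3, 1, 0, 0, 0.2, 1.4, 3, 0, 0, 0.2, 1.4, 4.2, 0, 0, 0.2, 1.3, 4.8, 0, 0, 0.2, 1.2, 5.4, 0]

```text
clock: 4.05
eef_pos: [478.8, 287.5, 91.0]
tool_rot: [-3.14, 0.002, 1.349]
force: [-0.1, -0.7, 0.5]
width: 0.0
gripper_force: 0.4
```

Request:
arm_command:
  series: [0, 0, -0.1, 0.4, 0, 0, 0, -0.2, 0.8, 0, 0, 0, -0.3, 1.2, 0, 0, 0, -0.4, 1.5, 0, 0, 0, -0.4, 1.7, 0]

```text
clock: 4.47
eef_pos: [475.6, 289.1, 75.3]
tool_rot: [3.141, -0.0, 1.35]
force: [-0.6, -0.5, 1.0]
width: -0.1
gripper_force: 0.4
```

```bash
python3 -c "
from h import *
st();red()"
```

```text
t4.47 tcp [475.6 289.1  75.3] jig [ 4.2 84.8 75.3] F [-0.6 -0.5  1. ] Fjig [-0.4 -0.7  1. ] rot [ 3.141 -0.     1.35 ] w -0.1 g 0.4 q [-0.43  0.73 -0.26  1.9   0.33  0.55 -1.13]
side 39 [[-14.0, 86.0, 65.0], [-7.0, 93.0, 72.0], [2.0, 95.0, 75.0]]
```

Request:
arm_command:
  series: [0, 0, 0, 0.2, 0, 0, 0, 0, 0.4, 0, 0, 0, 0, 0.6, 0, 0, 0, 0, 0.8, 0, 0, 0, 0, 0.8, 0]

```text
clock: 4.98
eef_pos: [476.0, 289.0, 69.2]
tool_rot: [3.141, -0.0, 1.349]
force: [-3.8, -2.7, 17.5]
width: 0.2
gripper_force: 8.5
```

```bash
python3 -c "
from h import *
st();red()"
```

```text
t4.98 tcp [476.  289.   69.2] jig [ 4.6 84.7 69.2] F [-3.8 -2.7 17.5] Fjig [-3.1 -3.5 17.5] rot [ 3.141 -0.     1.349] w 0.2 g 8.5 q [-0.43  0.74 -0.25  1.91  0.34  0.54 -1.14]
side 39 [[-14.0, 85.0, 60.0], [-8.0, 93.0, 66.0], [2.0, 96.0, 69.0]]
```

Request:
arm_command:
  series: [0, 0, 0, -3, 0, 0, 0, 0, -7, 0, 0, 0, 0, -11, 0, 50, -3, 0.3, -14, 0, 100, -7, 0.6, -14, 0]

```text
clock: 5.5
eef_pos: [469.8, 224.8, 213.1]
tool_rot: [3.132, -0.011, 1.355]
force: [1.3, -0.4, -0.4]
width: 23.1
gripper_force: 0.0
```

Request:
arm_command:
  series: [100, -4, 0.5, 0, 0, 100, -8, 0.9, 0, 0, 100, -12, 1.4, 0, 0, 100, -16, 1.8, 0, 0, 100, -20, 2.2, 0, 0]

```text
clock: 5.92
eef_pos: [443.3, 17.4, 207.4]
tool_rot: [3.141, 0.0, 1.349]
force: [1.4, 0.7, -0.2]
width: 83.2
gripper_force: 0.0
```

```bash
python3 -c "
from h import *
st();red()
im,d=viewer.get_image('top'); cv2.imwrite('pics/t3.png',cv2.resize(im[150:260,150:300,::-1],None,fx=5,fy=5,interpolation=cv2.INTER_CUBIC)); np.savez('top3.npz',im=im,d=d)
P=jig(cloud('top',d));z=P[...,2]
for nm,m in(('bar+tab',(P[...,0]>-15)&(P[...,0]<38)&(P[...,1]>60)&(P[...,1]<110)&(z>50)&(z<80)),('carr',(P[...,0]>45)&(P[...,0]<80)&(P[...,1]>55)&(P[...,1]<115)&(z>45)&(z<75)),('plate',(P[...,0]>0)&(P[...,0]<62)&(P[...,1]>0)&(P[...,1]<60)&(z>55)&(z<67))):
  q=P[m];print(nm,len(q),np.percentile(q,[0,3,50,97,100],axis=0).round(1).tolist())
go([371.4,-271,150],-3.14)"
```

```text
t5.92 tcp [443.3  17.4 207.4] jig [  32.6 -187.5  207.4] F [ 1.4  0.7 -0.2] Fjig [ 1.2  1.  -0.2] rot [3.141 0.    1.349] w 83.2 g 0.0 q [ 0.17  0.39 -0.36  2.09  0.21  0.7  -0.56]
top 49 [[-13.0, 79.0, 64.0], [-3.0, 85.0, 68.0], [6.0, 92.0, 73.0]]
side 50 [[-13.0, 82.0, 61.0], [-5.0, 91.0, 67.0], [4.0, 95.0, 70.0]]
bar+tab 122 [[-13.0, 78.1, 50.0], [-12.0, 78.9, 54.3], [12.2, 83.7, 66.9], [35.8, 91.2, 71.2], [37.7, 92.3, 73.0]]
carr 149 [[45.0, 69.1, 45.0], [45.8, 70.2, 46.4], [58.4, 82.6, 61.1], [78.6, 98.9, 69.3], [79.7, 100.3, 71.9]]
plate 315 [[3.8, 11.6, 55.5], [4.9, 12.5, 57.5], [32.7, 29.5, 62.1], [59.6, 46.8, 66.4], [61.7, 47.8, 66.9]]
t 6.07 tgt [ 371.4 -271.   150. ] shift cm [-29.5   -0.47   5.77] roll -10.0
```

View pics/t3.png

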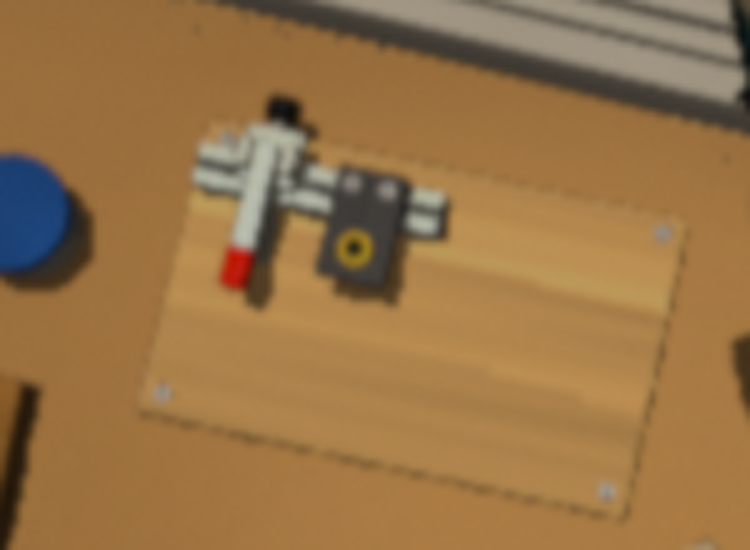

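The stop arm now lies level across the jig, with the red tab at crop (237,268) and measured at z of about 68 mm, so it is fully down. The stop face is at jig y of about 79. Next I'll fetch the rail.

Request:
arm_command:
  series: [100, -4, 0, 0, 0, 100, -8, -0.1, 0, -2, 100, -12, -0.2, 0, -4, 100, -16, -0.3, 0, -7, 100, -20, -0.3, 0, -10]

```text
clock: 6.48
eef_pos: [397.0, -175.5, 207.4]
tool_rot: [3.141, -0.0, 1.529]
force: [1.4, 0.8, -0.1]
width: 85.8
gripper_force: 0.0
```

```bash
python3 -c "
from h import *
st();go([371.4,-271,80],-3.14);go([371.4,-271,5],-3.14)"
```

```text
t6.48 tcp [ 397.  -175.5  207.4] jig [  30.1 -385.7  207.4] F [ 1.4  0.8 -0.1] Fjig [ 1.2  1.1 -0.1] rot [ 3.141 -0.     1.529] w 85.8 g 0.0 q [ 0.65  0.38 -0.4   2.11  0.23  0.69  0.06]
t 6.48 tgt [ 371.4 -271.    80. ] shift cm [-9.66 -2.17 12.74] roll 0.8
t 6.48 tgt [ 371.4 -271.     5. ] shift cm [-9.66 -2.18 20.24] roll 0.8
```

Request:
arm_command:
  series: [100, -3.2, -0.8, 1.5, 0.3, 100, -6.4, -1.5, 3, 0.8, 100, -9.7, -2.2, 5.5, 0.8, 100, -9.7, -2.2, 9, 0.8, 100, -9.7, -2.2, 12.5, 0.8]

```text
clock: 6.9
eef_pos: [371.2, -273.2, 81.5]
tool_rot: [3.138, 0.002, 1.506]
force: [-0.0, 0.0, -0.7]
width: 85.4
gripper_force: 0.0
```

```bash
python3 -c "
from h import *
st();go([371.4,-271,5],-3.14)
im,d=viewer.get_image('top'); P=cloud('top',d); z=P[...,2]
m=(z>30)&(z<40)&(abs(P[...,0]-372)<35)&(abs(P[...,1]+257)<120); q=P[m]; print(m.sum(),cv2.minAreaRect(q[:,:2].astype(np.float32)))"
```

```text
t6.90 tcp [ 371.2 -273.2   81.5] jig [  26.5 -486.8   81.5] F [-0.   0.  -0.7] Fjig [-0.  -0.  -0.7] rot [3.138e+00 2.000e-03 1.506e+00] w 85.4 g 0.0 q [ 0.74  0.63 -0.24  2.16  0.39  0.39  0.12]
t 6.9 tgt [ 371.4 -271.     5. ] shift cm [ 0.24 -0.02  7.65] roll -0.6
788 ((373.1136169433594, -235.23294067382812), (133.0397186279297, 40.479652404785156), 86.8797607421875)
```

Request:
arm_command:
  series: [100, 0.2, 0, 2.5, -0.6, 100, 0.2, 0, 5, -0.6, 100, 0.2, 0, 7, -0.6, 100, 0.2, 0, 7.6, -0.6, 60, 0.2, 0, 7.6, -0.6]

```text
clock: 7.37
eef_pos: [371.1, -267.5, 5.4]
tool_rot: [-3.14, -0.002, 1.523]
force: [-0.0, -0.3, -0.1]
width: 75.6
gripper_force: 0.0
```

Request:
arm_command:
  series: [0, 0, 0, 0, 0, 0, 0, 0, 0, 0, 0, 0, 0, 0, 0, 0, 0, 0, 0, 0, 0, 0, 0, 0, 0]

```text
clock: 7.78
eef_pos: [371.2, -269.3, 7.6]
tool_rot: [3.14, 0.001, 1.521]
force: [0.6, 0.1, 6.0]
width: 39.3
gripper_force: 61.3
```

Request:
arm_command:
  series: [0, 0, 0, 0, 0, 0, 0, 0, 0, 0, 0, 0, 0, -1, 0, 0, 0, 0, -3, 0, 0, 0, 0, -5, 0]

```text
clock: 8.2
eef_pos: [370.1, -268.6, 57.0]
tool_rot: [-3.14, -0.0, 1.521]
force: [1.3, -0.8, -1.8]
width: 39.2
gripper_force: 60.8
```

```bash
python3 -c "
from h import *
st();go(wld([-30,-33,90]),-12.75)"
```

```text
t8.20 tcp [ 370.1 -268.6   57. ] jig [  24.4 -482.5   57. ] F [ 1.3 -0.8 -1.8] Fjig [ 1.4 -0.5 -1.8] rot [-3.14  -0.     1.521] w 39.2 g 60.8 q [ 0.81  0.7  -0.36  2.17  0.66  0.38 -0.15]
t 8.2 tgt [416.3 181.8  90. ] shift cm [45.22  2.36 -3.29] roll 9.9
```

Request:
arm_command:
  series: [0, 3.4, 0.8, -0.7, 1, 0, 6.8, 1.5, -1.4, 3, 0, 10.2, 2.3, -2.1, 5, 0, 13.6, 3, -2.8, 7.5, 0, 17, 3.7, -3.3, 9.9]

```text
clock: 8.62
eef_pos: [416.5, -99.7, 90.4]
tool_rot: [3.14, -0.0, 1.344]
force: [1.4, -0.1, -2.0]
width: 39.0
gripper_force: 61.0
```

```bash
python3 -c "
from h import *
st();go([430,60,90],-12.75);go(wld([-30,-33,90]),-12.75)"
```

```text
t8.62 tcp [416.5 -99.7  90.4] jig [  32.4 -307.5   90.4] F [ 1.4 -0.1 -2. ] Fjig [ 1.4  0.2 -2. ] rot [ 3.14  -0.     1.344] w 39.0 g 61.0 q [ 0.39  0.6  -0.32  2.24  0.5   0.37 -0.57]
t 8.62 tgt [430  60  90] shift cm [15.87 -2.27  0.04] roll -0.2
t 8.62 tgt [416.3 181.8  90. ] shift cm [27.43 -6.34  0.03] roll -0.2
```

Request:
arm_command:
  series: [0, 3.5, -0.5, 0, 0, 0, 7, -1, 0, 0, 0, 10.5, -1.7, 0, 0, 0, 14, -2.5, 0, 0, 0, 17.5, -3.5, 0, 0]

```text
clock: 9.03
eef_pos: [421.0, 79.2, 89.9]
tool_rot: [3.14, -0.001, 1.347]
force: [0.3, -0.4, -1.9]
width: 39.0
gripper_force: 61.0
```

Request:
arm_command:
  series: [0, 3, -0.9, 0.5, 0, 0, 6, -1.8, 1, 0, 0, 8.5, -2.5, 2, 0, 0, 9.9, -2.8, 3, 0, 0, 9.9, -2.8, 4, 0]

```text
clock: 9.45
eef_pos: [415.8, 185.5, 49.7]
tool_rot: [3.14, -0.005, 1.354]
force: [0.3, 0.7, -2.7]
width: 39.4
gripper_force: 60.9
```

```bash
python3 -c "
from h import *
st();go(wld([-30,-33,20]),-12.75)
im,d=viewer.get_image('side'); cv2.imwrite('pics/s4.png',cv2.resize(im[190:320,220:380,::-1],None,fx=4,fy=4))"
```

```text
t9.45 tcp [415.8 185.5  49.7] jig [-31.3 -29.5  49.7] F [ 0.3  0.7 -2.7] Fjig [ 0.1  0.7 -2.7] rot [ 3.14  -0.005  1.354] w 39.4 g 60.9 q [-0.35  0.69 -0.18  2.19  0.42  0.29 -1.11]
t 9.45 tgt [416.3 181.8  20. ] shift cm [-0.37  0.12  2.97] roll 0.3
```

View pics/s4.png

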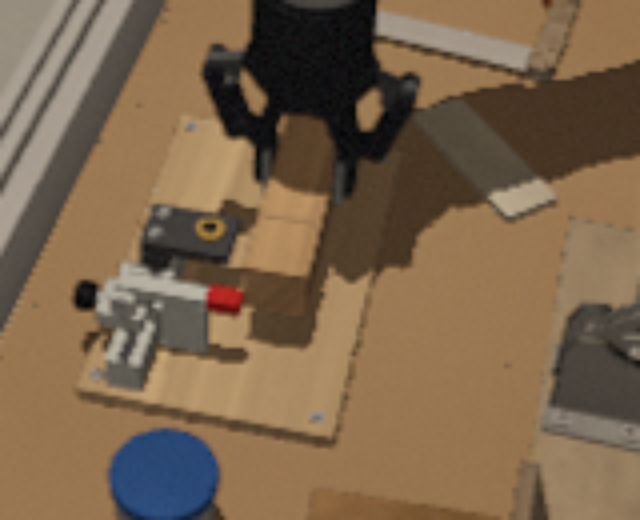

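The rail is held level and parallel in front of the bush plate: its square end is at crop (280,290), the plate at (190,235) and the stop at (190,310). Next it goes down onto the base.

Request:
arm_command:
  series: [0, -0.2, 0, 1, 0.3, 0, -0.4, 0, 2, 0.3, 0, -0.4, 0, 2.5, 0.3, 0, -0.4, 0, 2.8, 0.3, 0, -0.4, 0, 2.95, 0.3]

```text
clock: 9.92
eef_pos: [414.4, 175.3, 20.0]
tool_rot: [3.142, 0.001, 1.341]
force: [0.3, -0.2, -2.4]
width: 39.1
gripper_force: 60.9
```

```bash
python3 -c "
from h import *
st()
for n in('top','side'):
  im,d=viewer.get_image(n); P=jig(cloud(n,d)); z=P[...,2]
  m=(z>38)&(z<56)&(P[...,0]>-60)&(P[...,0]<2)&(P[...,1]>0)&(P[...,1]<77); q=P[m]
  print(n,len(q),np.percentile(q,[1,50,99],axis=0).round(1).tolist(),np.round(np.linalg.lstsq(np.c_[q[:,:2],np.ones(len(q))],q[:,2],rcond=None)[0],4),cv2.minAreaRect(q[:,:2].astype(np.float32)))"
```

```text
t9.92 tcp [414.4 175.3  20. ] jig [-30.3 -39.7  20. ] F [ 0.3 -0.2 -2.4] Fjig [ 0.3 -0.1 -2.4] rot [3.142e+00 1.000e-03 1.341e+00] w 39.1 g 60.9 q [-0.32  0.75 -0.21  2.21  0.65  0.24 -1.34]
top 57 [[-47.4, 17.1, 41.1], [-43.8, 44.9, 47.5], [-35.4, 59.5, 52.4]] [1.17000e-02 2.19000e-02 4.70207e+01] ((-41.670166015625, 37.88045883178711), (44.19717025756836, 11.76407241821289), 88.24102783203125)
side 332 [[-49.1, 0.9, 38.8], [-30.1, 35.8, 46.7], [-9.6, 63.7, 49.9]] [ 2.90000e-02 -2.91000e-02  4.82199e+01] ((-29.191822052001953, 32.12677001953125), (64.22480773925781, 40.291873931884766), 89.62655639648438)
```

Request:
arm_command:
  series: [0, 0, 0, 0.1, -0.4, 0, 0, 0.6, 0.1, -0.4, 0, 0, 1.4, 0.1, -0.4, 0, 0, 2.4, 0.1, -0.4, 0, 0, 3.4, 0.1, -0.4]

```text
clock: 10.43
eef_pos: [448.4, 168.6, 19.6]
tool_rot: [3.141, -0.001, 1.35]
force: [-1.4, 1.0, 5.4]
width: 38.9
gripper_force: 61.7
```

Request:
arm_command:
  series: [0, 0, 0.5, 0, 0, 0, 0, 0.9, 0, 0, 0, 0, 1.2, 0, 0, 0, 0, 1.4, 0, 0, 0, 0, 1.4, 0, 0]

```text
clock: 10.85
eef_pos: [460.8, 165.5, 19.6]
tool_rot: [-3.141, -0.0, 1.35]
force: [-4.6, 0.7, 8.3]
width: 39.2
gripper_force: 62.2
```

```bash
python3 -c "
from h import *
st()"
```

```text
t10.85 tcp [460.8 165.5  19.6] jig [ 17.1 -39.1  19.6] F [-4.6  0.7  8.3] Fjig [-4.6 -0.3  8.3] rot [-3.141 -0.     1.35 ] w 39.2 g 62.2 q [-0.21  0.78 -0.29  2.1   0.65  0.34 -1.25]
```

Request:
arm_command:
  series: [0, 0.4, 0, 0, 0, 0, 0.8, 0, 0, 0, 0, 1.2, 0, 0, 0, 0, 1.5, 0, 0, 0, 0, 1.5, 0.1, 0, 0]

```text
clock: 11.27
eef_pos: [463.7, 178.6, 19.6]
tool_rot: [-3.14, 0.004, 1.349]
force: [-8.9, -1.2, 14.5]
width: 39.0
gripper_force: 63.0
```

```bash
python3 -c "
from h import *
st()"
```

```text
t11.27 tcp [463.7 178.6  19.6] jig [ 17.  -25.7  19.6] F [-8.9 -1.2 14.5] Fjig [-8.4 -3.1 14.5] rot [-3.14   0.004  1.349] w 39.0 g 63.0 q [-0.22  0.79 -0.3   2.08  0.63  0.37 -1.26]
```

Request:
arm_command:
  series: [0, 0.2, 0, -0.05, 0, 0, 0.4, 0, -0.1, 0, 0, 0.6, 0, -0.1, 0, 0, 0.8, 0, -0.1, 0, 0, 0.8, 0, -0.1, 0]

```text
clock: 11.68
eef_pos: [464.8, 183.7, 19.7]
tool_rot: [-3.138, 0.008, 1.348]
force: [-5.8, -6.6, 5.7]
width: 39.3
gripper_force: 62.0
```

```bash
python3 -c "
from h import *
st()"
```

```text
t11.68 tcp [464.8 183.7  19.7] jig [ 16.9 -20.5  19.7] F [-5.8 -6.6  5.7] Fjig [-4.2 -7.7  5.7] rot [-3.138  0.008  1.348] w 39.3 g 62.0 q [-0.23  0.79 -0.31  2.07  0.63  0.38 -1.27]
```

Request:
arm_command:
  series: [0, 0.1, 0.1, 0, 0, 0, 0.2, 0.2, 0, 0, 0, 0.3, 0.3, 0, 0, 0, 0.3, 0.4, 0, 0, 0, 0.3, 0.4, 0, 0]

```text
clock: 12.1
eef_pos: [464.8, 183.6, 19.7]
tool_rot: [-3.132, 0.014, 1.349]
force: [-16.4, -7.7, 16.7]
width: 39.4
gripper_force: 63.4
```

```bash
python3 -c "
from h import *
st()
im,d=viewer.get_image('side'); cv2.imwrite('pics/s5.png',cv2.resize(im[190:320,220:350,::-1],None,fx=4.5,fy=4.5))
im,d=viewer.get_image('top');np.savez('top5.npz',im=im,d=d); cv2.imwrite('pics/t5.png',cv2.resize(im[160:260,160:300,::-1],None,fx=5,fy=5))"
```

```text
t12.10 tcp [464.8 183.6  19.7] jig [ 17.  -20.6  19.7] F [-16.4  -7.7  16.7] Fjig [-14.2 -11.1  16.7] rot [-3.132  0.014  1.349] w 39.4 g 63.4 q [-0.23  0.79 -0.31  2.06  0.62  0.4  -1.26]
```

View pics/s5.png

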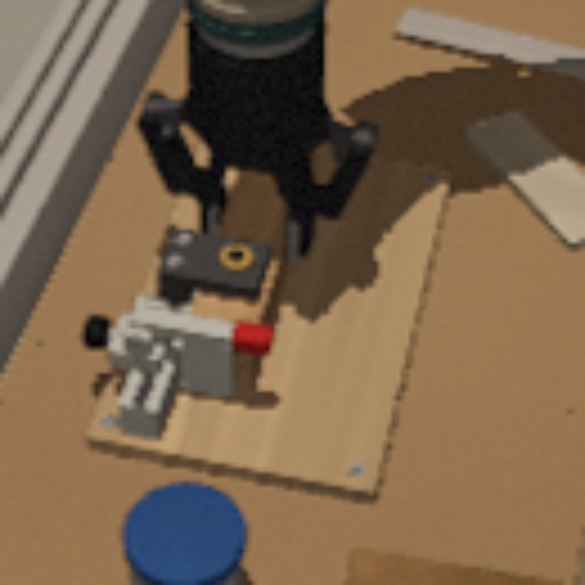

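The rail now passes under the bush plate at crop (215,260), and its square end meets the stop leg at crop (205,350). The TCP has stalled in both axes with 11 to 14 N on it. I'll check numerically that the rail really touches the fence.

Run:
```python
from h import *
st()
for n in('top','side'):
  im,d=viewer.get_image(n); P=jig(cloud(n,d)); z=P[...,2]
  m=(z>43)&(z<51.5)&(P[...,0]>-25)&(P[...,0]<60)&(((P[...,1]>49)&(P[...,1]<78))|((P[...,1]<8)&(P[...,1]>-110))); 
  for a,b in((49,78),(-8,9),(-110,-35)):
    q=P[m&(P[...,1]>a)&(P[...,1]<b)]
    if len(q)>5: print(n,(a,b),len(q),np.percentile(q,[2,50,98],axis=0).round(1).tolist())
  # fence front-top
  q=P[(z>33)&(z<40)&(P[...,0]>25)&(P[...,0]<75)&(P[...,1]>95)&(P[...,1]<125)]
  if len(q)>5: print(n,'fence',len(q),np.percentile(q,[2,50,98],axis=0).round(1).tolist())
```

```text
t12.20 tcp [464.8 183.6  19.6] jig [ 16.9 -20.5  19.6] F [-15.8  -7.3  17. ] Fjig [-13.8 -10.6  17. ] rot [-3.132  0.014  1.349] w 39.4 g 63.4 q [-0.23  0.79 -0.31  2.06  0.62  0.4  -1.26]
top (49, 78) 111 [[-0.0, 50.6, 43.7], [13.1, 65.8, 48.2], [29.2, 77.4, 51.2]]
top fence 51 [[39.9, 98.5, 33.7], [47.3, 116.0, 37.0], [61.5, 124.0, 39.7]]
side (49, 78) 79 [[-1.3, 49.3, 44.0], [21.4, 55.3, 46.7], [57.6, 63.6, 50.5]]
side (-8, 9) 42 [[-2.5, -7.3, 43.7], [15.9, -2.5, 46.8], [36.2, 3.0, 49.6]]
side (-110, -35) 56 [[10.3, -57.0, 43.6], [25.8, -44.3, 46.7], [37.7, -35.5, 48.4]]
side fence 87 [[38.4, 98.9, 33.8], [49.9, 110.3, 36.0], [68.9, 124.1, 39.5]]
```

View pics/t5.png

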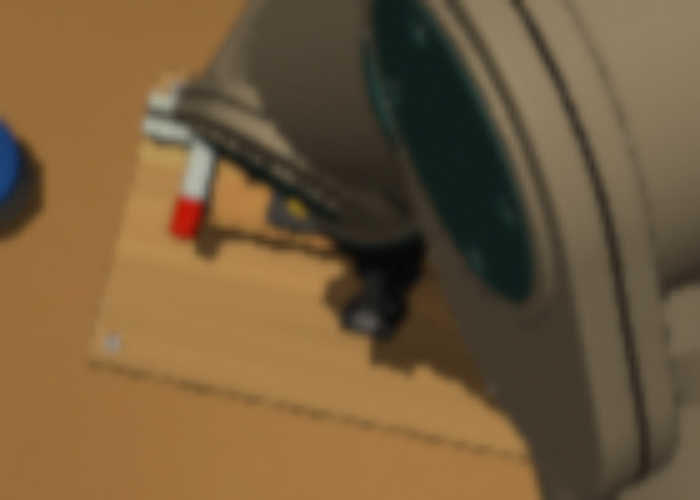

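Request:
arm_command:
  series: [0, 0.1, 0, -0.1, 0, 0, 0.2, 0.1, -0.1, 0, 0, 0.2, 0.1, -0.1, 0, 0, 0.2, 0.1, -0.1, 0, 0, 0.2, 0.1, -0.1, 0]

```text
clock: 12.72
eef_pos: [464.7, 183.6, 19.7]
tool_rot: [-3.13, 0.018, 1.348]
force: [-16.3, -9.0, 9.9]
width: 39.2
gripper_force: 62.7
```

Request:
arm_command:
  series: [0, 0, 0, 0, 0, 0, 0, 0, 0, 0, 0, 0, 0, 0, 0, 0, 0, 0, 0, 0, 0, 0, 0, 0, 0]

```text
clock: 13.13
eef_pos: [464.8, 183.7, 19.7]
tool_rot: [-3.13, 0.018, 1.349]
force: [-17.4, -9.2, 10.0]
width: 39.6
gripper_force: 62.7
```

```bash
python3 -c "
from h import *
st();red()
n='side';im,d=viewer.get_image(n);P=jig(cloud(n,d));z=P[...,2]
v=[]
for y in list(range(50,64,3))+list(range(-6,9,3)):
  q=P[(z>42)&(z<51)&(abs(P[...,1]-y)<2)&(abs(P[...,0])<12)]
  if len(q): v.append((y,q[:,0].min()))
v=np.array(v);print(v.round(1).tolist(),np.degrees(np.polyfit(v[:,0],v[:,1],1)[0]))
"
```

```text
t13.13 tcp [464.8 183.7  19.7] jig [ 16.9 -20.5  19.7] F [-17.4  -9.2  10. ] Fjig [-14.9 -12.8  10. ] rot [-3.13   0.018  1.349] w 39.6 g 62.7 q [-0.23  0.8  -0.32  2.06  0.62  0.4  -1.26]
top 51 [[-12.0, 79.0, 59.0], [-3.0, 84.0, 67.0], [6.0, 92.0, 71.0]]
side 53 [[-13.0, 83.0, 60.0], [-5.0, 91.0, 67.0], [4.0, 95.0, 70.0]]
[[50.0, -2.0], [53.0, -0.6], [56.0, -0.6], [59.0, -1.8], [62.0, 0.2], [-6.0, -7.7], [-3.0, -0.6], [0.0, -1.9], [3.0, -2.0], [6.0, -0.4]] 1.8717221455073065
```

The rail holds steady, pressing about 15 N on the fence and 13 N on the stop. It is parallel to the fence, and the stop is still down. I'm handing the job in.

```bash
python3 -c "
from cell import workorder
print(workorder.finish_job())"
```

```text
the job is handed in; nothing more can be done
None
```

The job is handed in, with no verdict returned: the flip stop is fully down and the gripper still holds the rail in the corner, its side pressed to the fence with about 15 N and its square end to the stop with about 13 N (wrist readings); the screw tub and sanding block were left alone.

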